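# Size a worn-mark idler wheel in the stepped slot gauge

### The arm

A 6-joint arm with a two-finger parallel gripper is mounted at the origin on a cart in front of the work surface, level with it; the furniture and walls round the work are solid. World frame = base frame: x ahead of the robot, y to its left, z up, the work surface at z = 0. Lengths are in mm, angles in rad, forces in N, time in s.
With the tool pointing down it reaches from about 350 to 775 mm from the base axis. Payload 7.3 kg.
Tool frame: the origin (TCP) lies midway between the tips of the shut fingers; the grasp point (between the pads) lies env.grasp_offset behind it (env.grasp_offset is the distance from the TCP to the grasp point, in mm); z points along the fingers, y is the line along which they close (so a half turn about z gives the same grasp; the last joint's range is limited). The gripper opens to 92 mm and grips with 3 to 60 N. Pads are 19 mm wide; open, the fingers measure 130 mm over their backs; the gripper's body (75 mm by 190 mm) begins 47 mm behind the grasp point.
Start: joints at [-0.146, 0.342, 1.524, -0, 1.275, -0.146], TCP at [525.019, 0.019, 226.741] pointing down, gripper open.
Joint ranges: [-2.53, 2.53], [-0.77, 2.02], [0.04, 2.7], [-1, 4.14], [0.28, 2.66], [-3.11, 3.11]. Speed limits (rad/s): [2.57, 2.57, 3.14, 3.14, 3.14, 3.14].

### API

Orientations are given as a rotation vector (axis times angle).
In Python, from rig import env gives the robot as it stands.
- The arm moves only by the tool play_rows, never from a script. Its argument "targets" is a list of rows, each a list of 7 numbers: the shift along the tool's x, y, z in mm, then the turn, a rotation vector about the tool's x, y, z in degrees, then the closure in counts, from 0 (fully open) to 255 (shut). A call has 1 to 10 rows; each row is the pose to reach, as a shift and turn from the pose commanded when the call began, along the tool's axes at that moment; what a row does not reach only later rows make up. A row lasts 1/10 s, in which the tool goes at most 50 mm and 8.59 degrees, less where a joint would pass 70% of its speed; a pose out of reach is approached as far as the arm can. A call with a gripper value outside its range is refused whole. The fingers move at their own pace and stop on an object; "grip_force" is the grip in N (left out, the last holds). Time passes only in rows, so rows that repeat a pose let the fingers close. It gives the time, the measured TCP pose, the force, the opening and the grip force at its end, in the units of the state.
- env.state(): the state, without advancing time (a new reading comes with each control period).
- env.get_image(name): name is "scene" or "side" or "wrist"; returns a dict with "img" (400x640x3 uint8, red, green, blue), "range_z" (400x640 float32, mm along the optical axis (not along the pixel's ray), 0 where there is no reading), "K" (3x3 intrinsics, pixels), "eye" and "rotation" of the camera in the world. Camera axes: x right, y down, z forward; pixel columns grow to the right and rows downward; lengths in mm; the calibration is good to about 2 mm. A picture is of the moment at which its call begins.
- env.sign_off(): hands the job in; it is judged then, once.
The state is a dict: "t": time; "joint_positions": joint angles; "qvel": joint speeds; "joint_efforts": joint torques, N m; "ee_pos": TCP position; "orientation": TCP orientation; "contact_force": force on the tool from outside, world axes, zero at the start; "moment": the same for the moment, N m; "opening": finger opening in mm; "grasp_force": force on a finger pad.
Only numpy, scipy, OpenCV 4.12 (cv2) and the standard library are available. Lean on these libraries where they do the work, as an engineer would, in place of code of your own. Each camera call takes 0.05 s, during which the arm holds its last target. There are 200 camera calls.

### The job

The idler wheel on the green pad has lost its size mark: take it by the hub and try it, lowered slowly and gently, disc flat and never forced, in the slots of the blue gauge one after another, starting with the narrowest (one dot) and working up without skipping any. Leave it seated flat on the floor of the first slot that it enters, and let go. Leave the two wheels in the grey tray, the battery and the roll of tape as they are.

Things in the scene. Friction and masses are not known exactly. Their poses are not given: they have to be found in the camera images.
- gauge: blue block fixed to the desk, 70 (x) by 178 (y) by 22 mm high, with four slots in its top, narrowest at -y, widest at +y, marked by one to four white dots on the -x side. Origin: centre of its underside, z up. A wheel too big for a slot rests on its edges; in its own slot it has 1 mm of play in all and sinks 12 mm, disc flush with the top; wider slots take it loosely
- slot1 (a point): middle of the mouth of slot 1 of the gauge (marked with 1 white dot), level with the gauge's top face, at y = -64.5 mm from the gauge's centre; the slot is 29 mm wide along the gauge's y, 51 mm long along its x, 12 mm deep with a flat floor, its mouth chamfered 1 mm. Axes as the gauge's
- slot2 (a point): middle of the mouth of slot 2 of the gauge (marked with 2 white dots), level with the gauge's top face, at y = -25.5 mm from the gauge's centre; the slot is 32 mm wide along the gauge's y, 51 mm long along its x, 12 mm deep with a flat floor, its mouth chamfered 1 mm. Axes as the gauge's
- slot3 (a point): middle of the mouth of slot 3 of the gauge (marked with 3 white dots), level with the gauge's top face, at y = 16.5 mm from the gauge's centre; the slot is 35 mm wide along the gauge's y, 51 mm long along its x, 12 mm deep with a flat floor, its mouth chamfered 1 mm. Axes as the gauge's
- slot4 (a point): middle of the mouth of slot 4 of the gauge (marked with 4 white dots), level with the gauge's top face, at y = 61.5 mm from the gauge's centre; the slot is 38 mm wide along the gauge's y, 51 mm long along its x, 12 mm deep with a flat floor, its mouth chamfered 1 mm. Axes as the gauge's
- pad: thin green square pad fixed to the desk, 70 x 70 x 3 mm, on which the wheel to be sized lies. Origin: centre of its underside
- tray: low grey open tray fixed to the desk, 64 mm (x) by 124 mm (y), 13 mm high, floor and walls 3 mm thick, holding the two other wheels. Origin: centre of its underside
- wheel_a: one of three look-alike idler wheels: aluminium disc 12 mm thick, black round hub 16 mm across rising 24 mm from its middle (36 mm high in all), about 60 g. Disc diameters are 31, 34 and 37 mm; which wheel is which is unknown and changes. One lies hub up on the green pad, two hub up in the grey tray. Origin: centre of the disc's underside, z along the hub
- wheel_b: one of three look-alike idler wheels: aluminium disc 12 mm thick, black round hub 16 mm across rising 24 mm from its middle (36 mm high in all), about 60 g. Disc diameters are 31, 34 and 37 mm; which wheel is which is unknown and changes. One lies hub up on the green pad, two hub up in the grey tray. Origin: centre of the disc's underside, z along the hub
- wheel_c: one of three look-alike idler wheels: aluminium disc 12 mm thick, black round hub 16 mm across rising 24 mm from its middle (36 mm high in all), about 60 g. Disc diameters are 31, 34 and 37 mm; which wheel is which is unknown and changes. One lies hub up on the green pad, two hub up in the grey tray. Origin: centre of the disc's underside, z along the hub
- battery: red and white round battery standing upright on the desk beyond the wide end of the gauge, 15 mm in diameter, 50 mm high; a bystander. Origin: centre of its underside
- tape_roll: small black roll of tape lying flat on the desk to the left of the gauge, 58 mm in diameter, 19 mm high; a bystander. Origin: centre of its underside
There are look-alikes about, which are no part of the job. What is shaped like the wheel_b but yellow is not meant.

How it is judged:
By the outcome, as a careful person would: the job done as asked, in the order asked, and still so for the second after the job is handed in, with the robot touching nothing.
It also fails if it takes over 58 s, if anything falls off the work surface, if the arm or the gripper's body presses on something with over 40 N, if the wrist force passes 120 N, or if a joint passes its speed limit or range.

## Working session

There is one attempt and no reset: what is moved stays moved. The work goes in short steps, Python scripts to look and compute and a tool call to move; the robot and the scene stay as the last step left them, time stands still between calls to the robot, and variables do not carry over. Pictures are saved under pics/ and viewed, at most 10 in all, crops included, and the job is handed in when it is done.

Besides the shell and the picture viewer there is one more tool, called after "Emit:" by a JSON object that holds its "name" and its "arguments". play_rows: Moves the arm, as the interface text tells. Its arguments: {"type":"object","properties":{"targets":{"type":"array"},"grip_force":{"type":"number"}},"required":["targets"]}

```bash
ls; mkdir -p pics
python3 - <<'E'
from rig import env
import cv2,numpy as np,pickle
d={n:env.get_image(n) for n in("scene","side","wrist")}
pickle.dump(d,open("d.pkl","wb"))
for n in d: cv2.imwrite(f"pics/{n}0.png",d[n]["img"][:,:,::-1]); print(n,d[n]["eye"],d[n]["rotation"],d[n]["K"])
print(env.state(),env.grasp_offset)
E
```

```text
pics
scene [ 65.97682679 497.20169418 671.37427714] [-1.07585329  2.36147671 -1.06853071] [[369.6516305    0.         318.08462856]
 [  0.         369.6516305  198.54439211]
 [  0.           0.           1.        ]]
side [257.80312968 686.31900135 718.9365533 ] [-0.60644252  2.6652724  -1.17505814] [[456.00568845   0.         321.76709748]
 [  0.         456.00568845 200.24299641]
 [  0.           0.           1.        ]]
wrist [525.33561649  67.48739245 384.08272725] [ 2.88554553e+00  3.06817436e-04 -2.04084042e-03] [[284.88092643   0.         317.33884313]
 [  0.         284.88092643 199.74810653]
 [  0.           0.           1.        ]]
{'t': 0.15, 'joint_positions': array([-1.45995171e-01,  3.42555123e-01,  1.52477796e+00,  4.80360051e-06,
        1.27540740e+00, -1.46012613e-01]), 'qvel': array([-0.00029026, -0.00321802, -0.0022284 , -0.00041763, -0.0006841 ,
       -0.00067822]), 'joint_efforts': array([ 7.52666965e-04, -4.31470585e+01, -2.44352603e+01,  7.18239485e-02,
        5.38185902e-02, -1.32920518e-04]), 'ee_pos': array([5.24701356e+02, 7.01843301e-02, 2.26215390e+02]), 'orientation': array([-2.22077028e+00, -2.22080591e+00,  1.06976641e-03]), 'contact_force': array([-0.08171045, -0.6112429 , -0.48018293]), 'moment': array([-0.01337572, -0.01198919, -0.02389458]), 'grasp_force': 0.0, 'opening': 91.62675971953306} 18.8
```

View pics/side0.png

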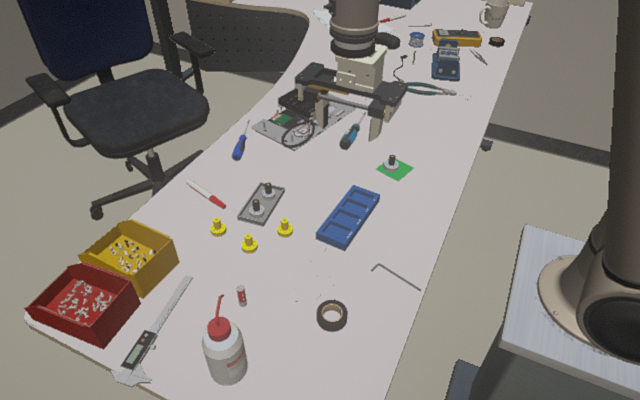

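View pics/wrist0.png

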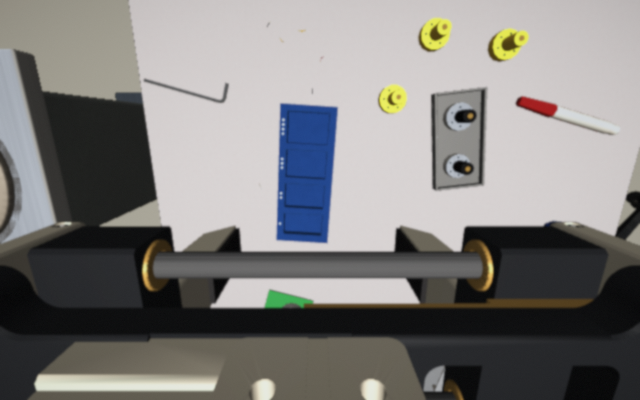

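Candidates: black-hub wheel on the green pad, side px (393,164); tray wheels at (256,205) and (268,188); yellow look-alikes at (218,227), (249,243) and (285,227). I choose the one on the green pad. In the wrist view the gauge spans (277–337, 104–242), with the one-dot slot at the bottom.

```bash
cat > h.py <<'E'
import cv2,numpy as np,pickle
from scipy.spatial.transform import Rotation as R
def ray(d,uv,z):
    uv=np.atleast_2d(np.asarray(uv,float)); K=d["K"]
    c=np.c_[(uv[:,0]-K[0,2])/K[0,0],(uv[:,1]-K[1,2])/K[1,1],np.ones(len(uv))]
    r=np.asarray(d["rotation"]); M=r if r.shape==(3,3) else R.from_rotvec(r).as_matrix()
    w=c@M.T; e=np.asarray(d["eye"]); return (e+w*((z-e[2])/w[:,2])[:,None])[:,:2]
def blob(d,lo,hi,roi=None):
    m=cv2.inRange(cv2.cvtColor(d["img"],cv2.COLOR_RGB2HSV),lo,hi)
    if roi: k=np.zeros_like(m);k[roi[1]:roi[3],roi[0]:roi[2]]=255;m&=k
    cs=cv2.findContours(m,cv2.RETR_EXTERNAL,cv2.CHAIN_APPROX_NONE)[0]
    return max(cs,key=cv2.contourArea)[:,0,:]
BLUE=((108,120,40),(125,255,255)); GREEN=((50,100,60),(75,255,255))
E
python3 - <<'E'
from h import *
d=pickle.load(open("d.pkl","rb"))
for n,roi in(("wrist",(200,90,420,250)),("side",(300,170,400,260)),("scene",None)):
    try:
        c=blob(d[n],*BLUE,roi); p=ray(d[n],c,22).astype(np.float32)
        print(n,"gauge",cv2.boundingRect(c),cv2.minAreaRect(p))
    except Exception as e: print(n,e)
    try:
        c=blob(d[n],*GREEN,(360,140,430,190) if n=="side" else None); p=ray(d[n],c,3).astype(np.float32)
        print(n,"pad",cv2.boundingRect(c),cv2.minAreaRect(p))
    except Exception as e: print(n,e)
s=d["side"]["img"][120:260,240:440]; cv2.imwrite("pics/c1.png",cv2.resize(s,None,fx=4,fy=4,interpolation=2)[:,:,::-1])
for u in [(392,158),(391,157),(393,160)]: print(ray(d["side"],u,39))
E
```

```text
wrist gauge (277, 104, 60, 138) ((508.82562255859375, 2.93157958984375), (175.18865966796875, 67.32672882080078), 86.30804443359375)
wrist pad (265, 291, 47, 18) ((479.765869140625, -189.41873168945312), (70.73934936523438, 29.461307525634766), 0.05963541939854622)
side gauge (317, 186, 62, 58) ((503.9976806640625, 6.324317932128906), (173.6994171142578, 66.6376724243164), 86.34505462646484)
side pad (377, 159, 36, 21) ((470.56732177734375, -210.83172607421875), (67.07945251464844, 66.63285827636719), 73.63591003417969)
scene gauge (313, 198, 70, 51) ((502.2425231933594, 8.739456176757812), (187.00918579101562, 81.055419921875), 86.49748992919922)
scene pad (397, 184, 33, 22) ((474.3978271484375, -214.80648803710938), (67.24675750732422, 68.7496566772461), 75.02290344238281)
[[ 478.19931064 -200.82090145]]
[[ 481.73942474 -203.59544743]]
[[ 473.37600055 -194.23148447]]
```

View pics/c1.png

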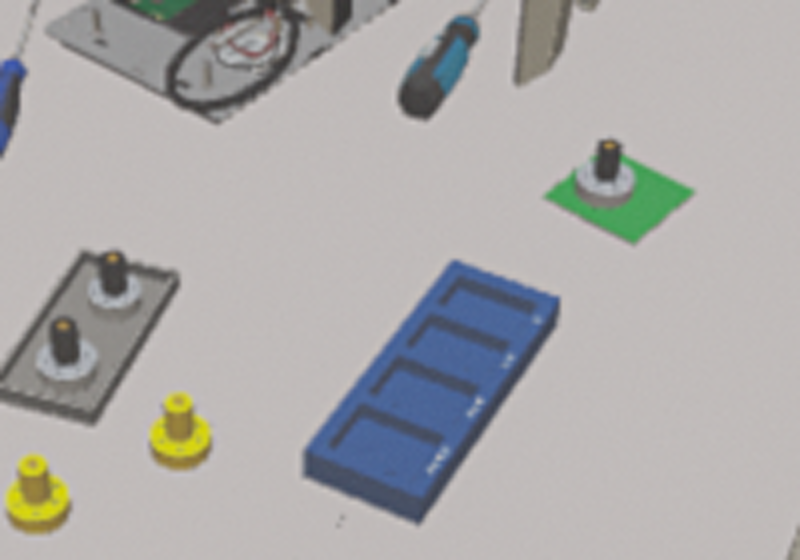

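The crop confirms the wheel on the pad: hub top at about (392,156.5) in the side image, the nearest tray wheel far off. I'm moving above it, turned so that the fingers close along the gauge's y axis.

Emit:
{"name": "play_rows", "arguments": {"targets": [[-204, -47, 40, 0, 0, 93.7, 90], [-204, -47, 40, 0, 0, 93.7, 90], [-204, -47, 40, 0, 0, 93.7, 90], [-204, -47, 40, 0, 0, 93.7, 90], [-204, -47, 40, 0, 0, 93.7, 90], [-204, -47, 40, 0, 0, 93.7, 90], [-204, -47, 40, 0, 0, 93.7, 90], [-204, -47, 40, 0, 0, 93.7, 90], [-204, -47, 40, 0, 0, 93.7, 90], [-204, -47, 40, 0, 0, 93.7, 90]]}}

```text
t: 1.15
ee_pos: [477.8, -203.9, 186.4]
orientation: [-3.14, -0.101, 0.001]
contact_force: [0.1, -0.3, 0.1]
opening: 59.7
grasp_force: 0.0
```

Emit:
{"name": "play_rows", "arguments": {"targets": [[0, 0, 0, 0, 0, 7.8, 90], [0, 0, 0, 0, 0, 7.8, 90], [0, 0, 0, 0, 0, 7.8, 90], [0, 0, 0, 0, 0, 7.8, 90]]}}

```text
t: 1.55
ee_pos: [478.0, -203.9, 186.6]
orientation: [-3.14, 0.098, 0.0]
contact_force: [-0.7, 0.6, 0.3]
opening: 59.3
grasp_force: 0.0
```

Run:
```python
from h import *
from rig import env
s=env.state(); print(s["ee_pos"],R.from_rotvec(s["orientation"]).as_matrix().round(4),s["opening"],s["joint_positions"])
w=env.get_image("wrist"); pickle.dump(w,open("w1.pkl","wb")); cv2.imwrite("pics/w1.png",w["img"][:,:,::-1])
```

```text
[ 477.97067884 -203.93442091  186.6323763 ] [[ 9.98e-01 -6.26e-02 -1.00e-04]
 [-6.26e-02 -9.98e-01  1.00e-04]
 [-1.00e-04 -1.00e-04 -1.00e+00]] 59.30809225384652 [-5.50877571e-01  3.68584628e-01  1.60141799e+00  7.22763140e-05
  1.17174980e+00  1.08251301e+00]
```

View pics/w1.png

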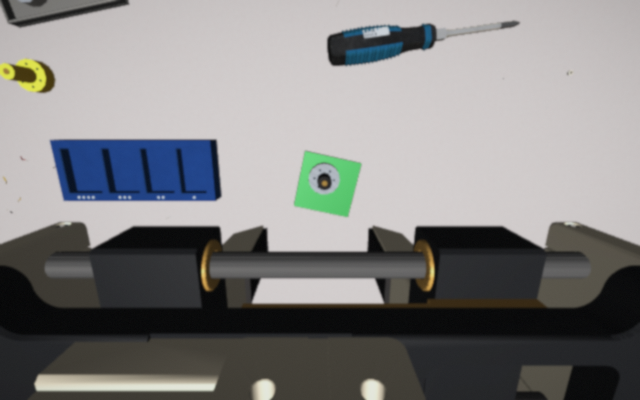

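Wrist view: wheel at px (324,178), hub top at about (325,182), under the gripper; the gauge is on the left with its dots toward the robot. Now the wheel's centre.

Run:
```python
from h import *
w=pickle.load(open("w1.pkl","rb"))
hsv=cv2.cvtColor(w["img"],cv2.COLOR_RGB2HSV)
m=cv2.inRange(hsv,(0,0,90),(180,70,255)); k=np.zeros_like(m);k[160:198,302:348]=255
# non-green inside pad hull
g=blob(w,*GREEN); hull=cv2.convexHull(g); pm=np.zeros_like(m);cv2.fillConvexPoly(pm,hull,255);pm=cv2.erode(pm,np.ones((3,3)))
ng=pm&~cv2.inRange(hsv,(45,80,40),(80,255,255))
c=max(cv2.findContours(ng,cv2.RETR_EXTERNAL,cv2.CHAIN_APPROX_NONE)[0],key=cv2.contourArea)[:,0]
x,y,W,H=cv2.boundingRect(c);print(x,y,W,H)
e=cv2.minEnclosingCircle(ray(w,c,15).astype(np.float32));print("disc",e, cv2.fitEllipse(ray(w,c,15).astype(np.float32)))
dk=ng&cv2.inRange(hsv,(0,0,0),(180,255,75)); og=ng&cv2.inRange(hsv,(8,120,60),(30,255,255))
for n,mm,z in(("hub",dk,39),("orange",og,39)):
    ys,xs=np.nonzero(mm); print(n,len(xs),xs.mean(),ys.mean(),ray(w,(xs.mean(),ys.mean()),z))
print("pad",cv2.minAreaRect(ray(w,hull[:,0],3).astype(np.float32)))
c=blob(w,*BLUE); print(cv2.minAreaRect(ray(w,c,22).astype(np.float32)))
wm=cv2.inRange(hsv,(0,0,180),(180,60,255))[185:202,70:215]
n,l,st,ce=cv2.connectedComponentsWithStats(wm); print([(ce[i]+[70,185]).round(1).tolist()+ray(w,ce[i]+[70,185],22).round(1).tolist()[0] for i in range(1,n) if st[i,4]<40])
```

```text
309 163 31 31
disc ((485.3592224121094, -212.450927734375), 18.72479820251465) ((485.3782958984375, -212.37867736816406), (35.53705596923828, 36.53675842285156), 113.14342498779297)
hub 115 323.8521739130435 180.40869565217392 [[ 487.59637012 -212.09008392]]
orange 26 324.5 183.0 [[ 484.68309951 -212.63288656]]
pad ((475.47064208984375, -215.54345703125), (67.6018295288086, 67.66970825195312), 74.0117416381836)
((509.4315185546875, 0.09882354736328125), (180.4544219970703, 67.585693359375), 86.4030532836914)
[[78.5, 197.0, 482.7, 74.5], [83.0, 197.0, 482.3, 69.3], [88.0, 197.0, 482.0, 63.5], [92.5, 197.0, 481.6, 58.2], [119.5, 197.0, 479.7, 26.8], [124.0, 197.0, 479.3, 21.6], [129.0, 197.0, 479.0, 15.7], [158.0, 197.0, 476.8, -18.0], [162.5, 197.0, 476.5, -23.3], [193.5, 197.0, 474.3, -59.3], [105.0, 201.0, 476.0, 44.9], [108.0, 201.0, 475.7, 41.4]]
```

Emit:
{"name": "play_rows", "arguments": {"targets": [[7.7, 8, 40, 0, 0, 0, 90], [7.7, 8, 80, 0, 0, 0, 130], [7.7, 8, 120, 0, 0, 0, 130], [7.7, 8, 140, 0, 0, 0, 130], [7.7, 8, 155, 0, 0, 0, 130], [7.7, 8, 163, 0, 0, 0, 130], [7.7, 8, 168.5, 0, 0, 0, 130], [7.7, 8, 168.5, 0, 0, 0, 130], [7.7, 8, 168.5, 0, 0, 0, 130]]}}

```text
t: 2.5
ee_pos: [485.7, -212.7, 18.9]
orientation: [3.139, -0.102, 0.002]
contact_force: [-0.1, -0.6, -0.2]
opening: 44.6
grasp_force: 0.0
```

Emit:
{"name": "play_rows", "arguments": {"targets": [[0, 0, 0, 0, 0, 0, 175], [0, 0, 0, 0, 0, 0, 200], [0, 0, 0, 0, 0, 0, 225], [0, 0, 0, 0, 0, 0, 240], [0, 0, 0, 0, 0, 0, 240], [0, 0, 0, 0, 0, 0, 240], [0, 0, 0, 0, 0, 0, 240], [0, 0, 0, 0, 0, 0, 240]], "grip_force": 12}}

```text
t: 3.3
ee_pos: [485.3, -212.5, 18.4]
orientation: [3.14, -0.103, 0.0]
contact_force: [-1.1, 0.5, 3.5]
opening: 15.7
grasp_force: 12.0
```

Emit:
{"name": "play_rows", "arguments": {"targets": [[0, 0, -10, 0, 0, 0, 240], [0, 0, -30, 0, 0, 0, 240], [0, 0, -60, 0, 0, 0, 240], [9.3, -40, -60, 0, 0, 0, 240], [9.3, -80, -60, 0, 0, 0, 240], [9.3, -120, -60, 0, 0, 0, 240], [9.3, -142, -60, 0, 0, 0, 240], [9.3, -152, -60, 0, 0, 0, 240], [9.3, -152, -60, 0, 0, 0, 240], [9.3, -152, -60, 0, 0, 0, 240]]}}

```text
t: 4.3
ee_pos: [504.6, -62.2, 78.4]
orientation: [3.139, -0.103, 0.001]
contact_force: [0.1, 0.5, -0.8]
opening: 15.6
grasp_force: 12.0
```

Run:
```python
from h import *
from rig import env
s=env.state(); print(s["ee_pos"],R.from_rotvec(s["orientation"]).as_matrix().round(4),s["contact_force"])
d={n:env.get_image(n) for n in("wrist","side","scene")}; pickle.dump(d,open("d2.pkl","wb"))
a=d["wrist"]["img"][60:310,90:490]; b=cv2.resize(d["side"]["img"][150:260,290:400],None,fx=3,fy=3,interpolation=2)
im=np.zeros((590,800,3),np.uint8); a=cv2.resize(a,None,fx=1.99,fy=1.99,interpolation=2); im[:a.shape[0],:a.shape[1]]=a
cv2.imwrite("pics/w2.png",im[:500,:,::-1])
```

```text
[504.60115846 -62.22360593  78.39567719] [[ 9.979e-01 -6.550e-02  5.000e-04]
 [-6.550e-02 -9.979e-01 -5.000e-04]
 [ 5.000e-04  4.000e-04 -1.000e+00]] [ 0.09241569  0.53878554 -0.78682576]
```

View pics/w2.png

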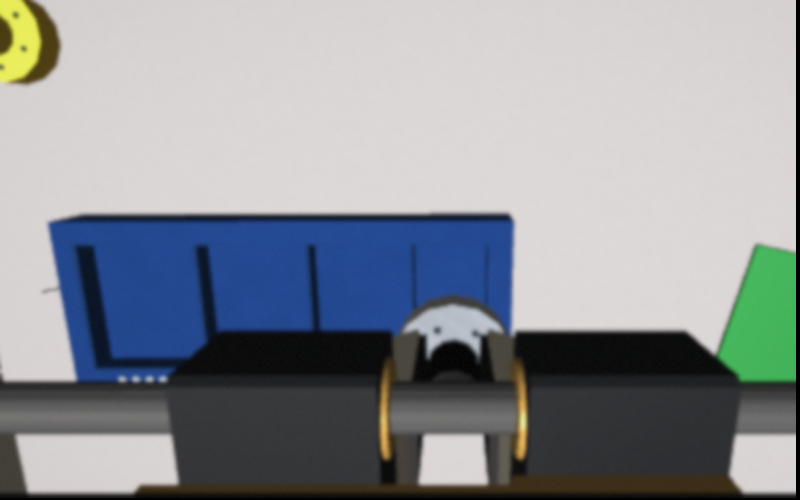

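The wheel hangs over slot 1: slot edges at crop cols ~414 and ~487, disc centre ~453. Now a subpixel measurement of the offset.

```bash
cat >> h.py <<'E'
def offs(w,tcp,slot_rows,cols,zdisc):
    """tool-frame camera lateral positions (mm, image right) of dark slot edges and the disc"""
    g=w["img"].astype(float).sum(2); p=g[slot_rows[0]:slot_rows[1],cols[0]:cols[1]].mean(0)
    return p
E
python3 - <<'E'
from h import *
w=pickle.load(open("d2.pkl","rb"))["wrist"]
g=w["img"].astype(float)
p=g[186:204,285:355].sum(2).mean(0); print("slot rows"); print(dict(zip(range(285,355),p.astype(int))))
# disc outline: saturation low vs blue
for r in range(212,226,2):
    s=g[r,280:355,2]-g[r,280:355,0]; print(r,s.astype(int).tolist())
print(w["eye"],R.from_rotvec(w["rotation"]).as_matrix().round(4))
E
```

```text
slot rows
{285: np.int64(255), 286: np.int64(254), 287: np.int64(254), 288: np.int64(254), 289: np.int64(253), 290: np.int64(253), 291: np.int64(254), 292: np.int64(253), 293: np.int64(254), 294: np.int64(252), 295: np.int64(244), 296: np.int64(224), 297: np.int64(196), 298: np.int64(193), 299: np.int64(230), 300: np.int64(252), 301: np.int64(255), 302: np.int64(256), 303: np.int64(256), 304: np.int64(256), 305: np.int64(257), 306: np.int64(256), 307: np.int64(257), 308: np.int64(257), 309: np.int64(257), 310: np.int64(257), 311: np.int64(258), 312: np.int64(258), 313: np.int64(258), 314: np.int64(258), 315: np.int64(258), 316: np.int64(258), 317: np.int64(259), 318: np.int64(259), 319: np.int64(261), 320: np.int64(260), 321: np.int64(261), 322: np.int64(261), 323: np.int64(260), 324: np.int64(259), 325: np.int64(259), 326: np.int64(259), 327: np.int64(259), 328: np.int64(259), 329: np.int64(259), 330: np.int64(259), 331: np.int64(258), 332: np.int64(252), 333: np.int64(231), 334: np.int64(211), 335: np.int64(229), 336: np.int64(250), 337: np.int64(257), 338: np.int64(257), 339: np.i
[... 1943 characters left out ...]
9, 108, 101, 77, 40, 13, 8, 10, 12, 14, 14, 14, 15, 15, 15, 15, 16, 15, 15, 16, 17, 15, 15, 16, 15, 15, 16, 16, 16, 15, 16, 16, 15, 15, 16, 16, 16, 16, 16, 15, 15, 16, 15, 16, 16, 15, 15, 15, 15, 13, 10, 10, 18, 50, 86, 104, 98, 69, 29, 5, -4, -5, -5, -4, -5, -5]
224 [103, 103, 102, 103, 103, 104, 105, 108, 107, 107, 98, 72, 33, 12, 11, 14, 14, 14, 13, 14, 14, 16, 15, 14, 15, 15, 15, 15, 16, 15, 14, 16, 16, 15, 15, 16, 16, 16, 16, 16, 16, 15, 15, 16, 15, 16, 15, 15, 16, 16, 16, 15, 16, 16, 14, 14, 14, 14, 14, 14, 13, 10, 15, 47, 84, 91, 60, 23, 2, -5, -6, -6, -6, -5, -6]
[572.54233078 -66.82810194 236.38895158] [[-0.0654 -0.9656 -0.2518]
 [-0.9979  0.0636  0.0153]
 [ 0.0013  0.2522 -0.9677]]
```

Slot mid is 1.5 px left of the disc mid, about 1.15 mm at gauge depth. I correct by tool y −1.15, descend to 6 mm above the gauge and re-measure.

Emit:
{"name": "play_rows", "arguments": {"targets": [[0, -1.15, 12, 0, 0, 0, 240], [0, -1.15, 24, 0, 0, 0, 240], [0, -1.15, 31, 0, 0, 0, 240], [0, -1.15, 35, 0, 0, 0, 240], [0, -1.15, 35, 0, 0, 0, 240], [0, -1.15, 35, 0, 0, 0, 240]]}}

```text
t: 5.05
ee_pos: [504.6, -60.3, 43.2]
orientation: [3.14, -0.103, 0.0]
contact_force: [-0.2, 0.5, -0.7]
opening: 15.6
grasp_force: 12.0
```

Run:
```python
from h import *
from rig import env
s=env.state(); print(s["ee_pos"],s["contact_force"])
w=env.get_image("wrist"); pickle.dump(w,open("w3.pkl","wb"))
cv2.imwrite("pics/w3.png",cv2.resize(w["img"][90:300,150:450],None,fx=2.5,fy=2.5,interpolation=2)[:,:,::-1])
```

```text
[504.61221598 -60.27300848  43.22992296] [-0.20539681  0.51171712 -0.70108137]
```

View pics/w3.png

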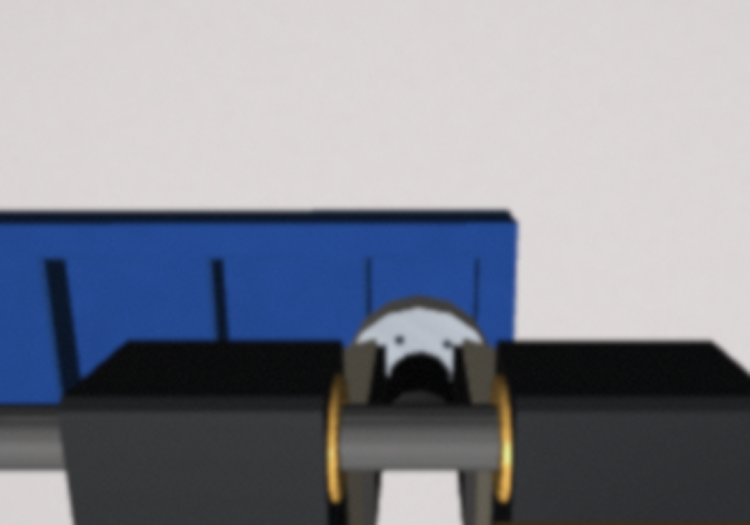

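```bash
cat > h2.py <<'E'
from h import *
from scipy.ndimage import gaussian_filter1d
def cross(s,lev,a,b):
    "subpixel columns in a..b where s crosses lev"
    i=[k for k in range(a,b) if (s[k]-lev)*(s[k+1]-lev)<0]
    return [round(k+(lev-s[k])/(s[k+1]-s[k]),2) for k in i]
def slotlines(w,r0,r1,a,b):
    p=w["img"][r0:r1].astype(float).sum(2).mean(0); q=np.clip(250-p,0,None); out=[];k=a
    while k<b:
        if q[k]>8:
            j=k
            while q[j]>8 and j<b: j+=1
            x=np.arange(k,j); out.append((round((x*q[k:j]).sum()/q[k:j].sum(),2),j-k)); k=j
        k+=1
    return out
def disc(w,rows,a,b):
    g=w["img"].astype(float)
    return [(r,cross(g[r,:,2]-g[r,:,0],60,a,b)) for r in rows]
E
python3 - <<'E'
from h2 import *
w=pickle.load(open("w3.pkl","rb"))
print(slotlines(w,194,206,200,354)); print(slotlines(w,206,214,200,354)); print(disc(w,range(212,226),280,356))
print(slotlines(w,194,198,200,354))
p=w["img"][194:206].astype(float).sum(2).mean(0); print(cross(p,450,340,370))
E
```

```text
[(np.float64(236.64), 8), (np.float64(296.85), 5), (np.float64(340.28), 4)]
[(np.float64(237.38), 9), (np.float64(297.0), 5), (np.float64(308.96), 11), (np.float64(325.65), 12), (np.float64(340.0), 3)]
[(212, [np.float64(302.22), np.float64(332.3), np.float64(355.23)]), (213, [np.float64(300.86), np.float64(333.83), np.float64(355.23)]), (214, [np.float64(298.5), np.float64(335.26), np.float64(355.21)]), (215, [np.float64(296.67), np.float64(336.7), np.float64(355.11)]), (216, [np.float64(296.07), np.float64(339.07)]), (217, [np.float64(295.33), np.float64(339.81), np.float64(354.87)]), (218, [np.float64(294.65), np.float64(340.14), np.float64(354.82)]), (219, [np.float64(294.11), np.float64(340.45), np.float64(354.84)]), (220, [np.float64(293.56), np.float64(340.87), np.float64(354.84)]), (221, [np.float64(293.05), np.float64(341.65), np.float64(354.84)]), (222, [np.float64(292.47), np.float64(342.31), np.float64(354.82)]), (223, [np.float64(291.82), np.float64(342.79), np.float64(354.72)]), (224, [np.float64(291.28), np.float64(343.37), np.float64(354.56)]), (225, [np.float64(290.71), np.float64(343.87), np.float64(354.18)])]
[(np.float64(236.35), 9), (np.float64(296.75), 4), (np.float64(340.37), 4)]
[np.float64(355.9)]
```

Emit:
{"name": "play_rows", "arguments": {"targets": [[0, 0.8, 0, 0, 0, 0, 240], [0, 0.8, 1, 0, 0, 0, 240], [0, 0.8, 2, 0, 0, 0, 240], [0, 0.8, 3, 0, 0, 0, 240], [0, 0.8, 3.5, 0, 0, 0, 240], [0, 0.8, 4, 0, 0, 0, 240], [0, 0.8, 4.5, 0, 0, 0, 240], [0, 0.8, 4.5, 0, 0, 0, 240]]}}

```text
t: 5.9
ee_pos: [504.4, -61.0, 38.7]
orientation: [-3.14, 0.103, 0.0]
contact_force: [0.9, 0.6, 0.2]
opening: 15.6
grasp_force: 12.0
```

Emit:
{"name": "play_rows", "arguments": {"targets": [[0, 0, 0.5, 0, 0, 0, 240], [0, 0, 1, 0, 0, 0, 240], [0, 0, 1, 0, 0, 0, 240], [0, 0, 1, 0, 0, 0, 240]]}}

```text
t: 6.3
ee_pos: [504.4, -61.1, 37.7]
orientation: [3.14, -0.103, 0.0]
contact_force: [-0.5, 0.0, -1.1]
opening: 15.2
grasp_force: 12.0
```

Position spot on (y −61.05). Continuing in half-millimetre steps.

Emit:
{"name": "play_rows", "arguments": {"targets": [[0, 0, 0.3, 0, 0, 0, 240], [0, 0, 0.6, 0, 0, 0, 240], [0, 0, 0.6, 0, 0, 0, 240], [0, 0, 0.6, 0, 0, 0, 240]]}}

```text
t: 6.7
ee_pos: [504.5, -61.1, 37.4]
orientation: [3.14, -0.103, 0.001]
contact_force: [-0.1, 0.2, 3.4]
opening: 15.7
grasp_force: 12.0
```

Emit:
{"name": "play_rows", "arguments": {"targets": [[0, 0, 0.3, 0, 0, 0, 240], [0, 0, 0.6, 0, 0, 0, 240], [0, 0, 0.6, 0, 0, 0, 240], [0, 0, 0.6, 0, 0, 0, 240]]}}

```text
t: 7.1
ee_pos: [504.7, -61.1, 37.3]
orientation: [3.14, -0.103, 0.001]
contact_force: [-2.5, 0.8, 8.7]
opening: 15.6
grasp_force: 12.0
```

Blocked at the gauge top in slot 1 (8.7 N, TCP 37.3). Lift and go to slot 2.

Emit:
{"name": "play_rows", "arguments": {"targets": [[0, 0, -4, 0, 0, 0, 240], [0, 0, -8, 0, 0, 0, 240], [0, -13, -8, 0, 0, 0, 240], [0, -26, -8, 0, 0, 0, 240], [0, -35, -8, 0, 0, 0, 240], [0, -39, -8, 0, 0, 0, 240], [0, -39, -8, 0, 0, 0, 240], [0, -39, -8, 0, 0, 0, 240]]}}

```text
t: 7.9
ee_pos: [507.0, -22.0, 44.5]
orientation: [3.14, -0.102, 0.0]
contact_force: [0.5, -0.2, -0.4]
opening: 15.6
grasp_force: 12.0
```

Run:
```python
from h2 import *
from rig import env
s=env.state(); print(s["ee_pos"],s["contact_force"])
w=env.get_image("wrist"); pickle.dump(w,open("w4.pkl","wb"))
print(slotlines(w,194,206,200,420)); print(slotlines(w,194,198,200,420)); print(disc(w,range(212,226),270,365))
```

```text
[506.98121879 -22.01879726  44.46490514] [ 0.46576029 -0.18610357 -0.43706305]
[(np.float64(229.44), 9), (np.float64(293.68), 6), (np.float64(341.32), 4), (np.float64(354.0), 1), (np.float64(396.56), 8)]
[(np.float64(229.16), 9), (np.float64(293.59), 6), (np.float64(341.33), 4), (np.float64(354.0), 1), (np.float64(396.89), 7)]
[(212, [np.float64(302.09), np.float64(332.35)]), (213, [np.float64(300.78), np.float64(333.86)]), (214, [np.float64(299.29), np.float64(335.26)]), (215, [np.float64(297.91), np.float64(336.64)]), (216, [np.float64(296.47), np.float64(338.07)]), (217, [np.float64(293.72), np.float64(339.86)]), (218, [np.float64(293.53), np.float64(340.71)]), (219, [np.float64(293.31), np.float64(341.03)]), (220, [np.float64(293.11), np.float64(341.35)]), (221, [np.float64(292.74), np.float64(341.79)]), (222, [np.float64(292.36), np.float64(342.32)]), (223, [np.float64(291.88), np.float64(342.8)]), (224, [np.float64(291.32), np.float64(343.32)]), (225, [np.float64(290.71), np.float64(343.87)])]
```

Aligned within ~0.2 mm over slot 2. Lowering.

Emit:
{"name": "play_rows", "arguments": {"targets": [[0, 0, 2, 0, 0, 0, 240], [0, 0, 4, 0, 0, 0, 240], [0, 0, 5, 0, 0, 0, 240], [0, 0, 5.5, 0, 0, 0, 240], [0, 0, 6, 0, 0, 0, 240], [0, 0, 6.5, 0, 0, 0, 240], [0, 0, 7, 0, 0, 0, 240], [0, 0, 7, 0, 0, 0, 240], [0, 0, 7, 0, 0, 0, 240]]}}

```text
t: 8.85
ee_pos: [507.0, -22.1, 37.6]
orientation: [3.14, -0.103, 0.0]
contact_force: [-0.6, 0.2, 0.1]
opening: 15.2
grasp_force: 12.0
```

Emit:
{"name": "play_rows", "arguments": {"targets": [[0, 0, 0.3, 0, 0, 0, 240], [0, 0, 0.6, 0, 0, 0, 240], [0, 0, 0.6, 0, 0, 0, 240], [0, 0, 0.6, 0, 0, 0, 240]]}}

```text
t: 9.25
ee_pos: [507.2, -22.2, 37.3]
orientation: [3.14, -0.103, 0.001]
contact_force: [-2.1, 0.6, 5.4]
opening: 15.7
grasp_force: 12.0
```

Emit:
{"name": "play_rows", "arguments": {"targets": [[0, 0, 0.3, 0, 0, 0, 240], [0, 0, 0.5, 0, 0, 0, 240], [0, 0, 0.5, 0, 0, 0, 240], [0, 0, 0.5, 0, 0, 0, 240]]}}

```text
t: 9.65
ee_pos: [507.3, -22.2, 37.3]
orientation: [3.14, -0.103, 0.002]
contact_force: [-2.4, 0.8, 10.0]
opening: 15.7
grasp_force: 12.0
```

Blocked at the same height in slot 2 (10 N). On to slot 3.

Emit:
{"name": "play_rows", "arguments": {"targets": [[0, 0, -4, 0, 0, 0, 240], [0, 0, -8, 0, 0, 0, 240], [0, -13, -8, 0, 0, 0, 240], [0, -26, -8, 0, 0, 0, 240], [0, -37, -8, 0, 0, 0, 240], [0, -42, -8, 0, 0, 0, 240], [0, -42, -8, 0, 0, 0, 240], [0, -42, -8, 0, 0, 0, 240]]}}

```text
t: 10.45
ee_pos: [509.7, 20.0, 44.3]
orientation: [3.14, -0.101, -0.0]
contact_force: [0.2, 0.4, -1.1]
opening: 15.6
grasp_force: 12.0
```

Run:
```python
from h2 import *
from rig import env
s=env.state(); print(s["ee_pos"],s["contact_force"])
w=env.get_image("wrist"); pickle.dump(w,open("w5.pkl","wb"))
print(slotlines(w,194,206,200,420)); print(slotlines(w,194,198,200,420)); print(disc(w,range(219,226),270,365))
```

```text
[509.68176968  19.95425703  44.33244125] [ 0.17430937  0.44317006 -1.11933259]
[(np.float64(222.87), 10), (np.float64(291.45), 6), (np.float64(343.45), 4), (np.float64(356.45), 2), (np.float64(403.36), 8), (np.float64(418.0), 1)]
[(np.float64(222.46), 11), (np.float64(291.27), 5), (np.float64(343.48), 4), (np.float64(356.51), 2), (np.float64(403.64), 8), (np.float64(418.0), 1)]
[(219, [np.float64(291.95), np.float64(340.38)]), (220, [np.float64(291.7), np.float64(341.08)]), (221, [np.float64(291.52)]), (222, [np.float64(291.39), np.float64(343.35)]), (223, [np.float64(291.19), np.float64(343.49)]), (224, [np.float64(290.91), np.float64(343.7)]), (225, [np.float64(290.5), np.float64(344.07)])]
```

Emit:
{"name": "play_rows", "arguments": {"targets": [[0, 0, 2, 0, 0, 0, 240], [0, 0, 4, 0, 0, 0, 240], [0, 0, 5, 0, 0, 0, 240], [0, 0, 5.5, 0, 0, 0, 240], [0, 0, 6, 0, 0, 0, 240], [0, 0, 6.5, 0, 0, 0, 240], [0, 0, 7, 0, 0, 0, 240], [0, 0, 7, 0, 0, 0, 240], [0, 0, 7, 0, 0, 0, 240]]}}

```text
t: 11.4
ee_pos: [509.8, 19.8, 37.5]
orientation: [3.14, -0.103, 0.0]
contact_force: [-0.9, -0.2, -1.5]
opening: 15.5
grasp_force: 12.0
```

Emit:
{"name": "play_rows", "arguments": {"targets": [[0, 0, 0.3, 0, 0, 0, 240], [0, 0, 0.6, 0, 0, 0, 240], [0, 0, 0.6, 0, 0, 0, 240], [0, 0, 0.6, 0, 0, 0, 240]]}}

```text
t: 11.8
ee_pos: [509.9, 19.8, 37.2]
orientation: [3.14, -0.103, 0.001]
contact_force: [-2.2, -0.6, 4.5]
opening: 15.3
grasp_force: 12.0
```

Emit:
{"name": "play_rows", "arguments": {"targets": [[0, 0, 0.3, 0, 0, 0, 240], [0, 0, 0.5, 0, 0, 0, 240], [0, 0, 0.5, 0, 0, 0, 240], [0, 0, 0.5, 0, 0, 0, 240]]}}

```text
t: 12.2
ee_pos: [510.0, 19.8, 37.0]
orientation: [3.14, -0.103, 0.002]
contact_force: [-1.9, 0.3, 8.5]
opening: 15.8
grasp_force: 12.0
```

Slot 3 also blocks it (8.5 N; only ~0.2 mm lower, as a 37 mm disc on the chamfers would sit). Lift and go to slot 4, checking where the battery is.

Emit:
{"name": "play_rows", "arguments": {"targets": [[0, 0, -4, 0, 0, 0, 240], [0, 0, -8, 0, 0, 0, 240], [0, -13, -8, 0, 0, 0, 240], [0, -26, -8, 0, 0, 0, 240], [0, -39, -8, 0, 0, 0, 240], [0, -45, -8, 0, 0, 0, 240], [0, -45, -8, 0, 0, 0, 240], [0, -45, -8, 0, 0, 0, 240]]}}

```text
t: 13.0
ee_pos: [512.6, 64.9, 44.2]
orientation: [3.14, -0.101, -0.0]
contact_force: [0.3, -0.1, 0.4]
opening: 15.9
grasp_force: 12.0
```

Run:
```python
from h2 import *
from rig import env
s=env.state(); print(s["ee_pos"],s["contact_force"])
w=env.get_image("wrist"); pickle.dump(w,open("w6.pkl","wb"))
print(slotlines(w,194,206,250,440)); print(slotlines(w,194,198,250,440)); print(disc(w,range(219,226),270,365))
print(ray(pickle.load(open("d.pkl","rb"))["side"],(242,302),0))
```

```text
[512.55913158  64.94204992  44.21086211] [ 0.27766835 -0.1131848   0.41540131]
[(np.float64(289.28), 5), (np.float64(345.85), 5), (np.float64(359.0), 1), (np.float64(410.11), 9)]
[(np.float64(289.17), 5), (np.float64(345.95), 5), (np.float64(359.0), 1), (np.float64(410.39), 8)]
[(219, [np.float64(277.26), np.float64(294.15), np.float64(340.29)]), (220, [np.float64(277.29), np.float64(293.53), np.float64(340.86)]), (221, [np.float64(277.32), np.float64(289.94), np.float64(290.1), np.float64(292.95), np.float64(341.66)]), (222, [np.float64(277.32), np.float64(289.89), np.float64(290.5), np.float64(292.15), np.float64(342.34)]), (223, [np.float64(277.32), np.float64(289.81), np.float64(342.91)]), (224, [np.float64(277.41), np.float64(289.65), np.float64(343.86)]), (225, [np.float64(277.77), np.float64(289.4), np.float64(345.42)])]
[[598.98325752 295.20103824]]
```

Emit:
{"name": "play_rows", "arguments": {"targets": [[0, 0.1, 2, 0, 0, 0, 240], [0, 0.1, 4, 0, 0, 0, 240], [0, 0.1, 5, 0, 0, 0, 240], [0, 0.1, 5.5, 0, 0, 0, 240], [0, 0.1, 6, 0, 0, 0, 240], [0, 0.1, 6.5, 0, 0, 0, 240], [0, 0.1, 7, 0, 0, 0, 240], [0, 0.1, 7, 0, 0, 0, 240]]}}

```text
t: 13.85
ee_pos: [512.6, 64.6, 37.3]
orientation: [3.14, -0.103, 0.0]
contact_force: [0.7, 0.5, -0.2]
opening: 15.6
grasp_force: 12.0
```

Emit:
{"name": "play_rows", "arguments": {"targets": [[0, 0, 0.4, 0, 0, 0, 240], [0, 0, 0.8, 0, 0, 0, 240], [0, 0, 1.2, 0, 0, 0, 240], [0, 0, 1.2, 0, 0, 0, 240]]}}

```text
t: 14.25
ee_pos: [512.6, 64.6, 36.1]
orientation: [3.14, -0.103, 0.0]
contact_force: [-0.6, -0.2, -1.4]
opening: 15.4
grasp_force: 12.0
```

Emit:
{"name": "play_rows", "arguments": {"targets": [[0, 0, 0.4, 0, 0, 0, 240], [0, 0, 0.8, 0, 0, 0, 240], [0, 0, 0.8, 0, 0, 0, 240]]}}

```text
t: 14.55
ee_pos: [512.6, 64.6, 35.3]
orientation: [3.14, -0.103, 0.0]
contact_force: [0.0, -0.1, -1.0]
opening: 15.6
grasp_force: 12.0
```

It enters slot 4 with no force. Lowering on to the floor (TCP ≈25.4).

Emit:
{"name": "play_rows", "arguments": {"targets": [[0, 0, 1, 0, 0, 0, 240], [0, 0, 2, 0, 0, 0, 240], [0, 0, 3, 0, 0, 0, 240], [0, 0, 4, 0, 0, 0, 240], [0, 0, 5, 0, 0, 0, 240], [0, 0, 6, 0, 0, 0, 240], [0, 0, 7, 0, 0, 0, 240], [0, 0, 8, 0, 0, 0, 240], [0, 0, 8, 0, 0, 0, 240]]}}

```text
t: 15.45
ee_pos: [512.5, 64.6, 27.2]
orientation: [-3.14, 0.103, 0.0]
contact_force: [0.0, -0.7, -1.0]
opening: 15.7
grasp_force: 12.0
```

Emit:
{"name": "play_rows", "arguments": {"targets": [[0, 0, 0.5, 0, 0, 0, 240], [0, 0, 1, 0, 0, 0, 240], [0, 0, 1.5, 0, 0, 0, 240], [0, 0, 1.8, 0, 0, 0, 240], [0, 0, 1.8, 0, 0, 0, 240]]}}

```text
t: 15.95
ee_pos: [512.6, 64.6, 25.5]
orientation: [3.14, -0.103, -0.0]
contact_force: [0.6, 0.2, -1.2]
opening: 15.5
grasp_force: 12.0
```

Emit:
{"name": "play_rows", "arguments": {"targets": [[0, 0, 0.3, 0, 0, 0, 240], [0, 0, 0.5, 0, 0, 0, 240], [0, 0, 0.5, 0, 0, 0, 240]]}}

```text
t: 16.25
ee_pos: [512.7, 64.6, 25.4]
orientation: [3.14, -0.102, 0.0]
contact_force: [-1.6, -0.3, 5.2]
opening: 15.5
grasp_force: 12.0
```

Seated on the floor at 25.4 as predicted. Now I open a little, let it settle, and rise straight up.

Emit:
{"name": "play_rows", "arguments": {"targets": [[0, 0, -0.3, 0, 0, 0, 200], [0, 0, -0.3, 0, 0, 0, 180], [0, 0, -0.3, 0, 0, 0, 160], [0, 0, -0.3, 0, 0, 0, 160], [0, 0, -0.3, 0, 0, 0, 160]]}}

```text
t: 16.75
ee_pos: [512.6, 64.6, 25.2]
orientation: [3.14, -0.103, -0.0]
contact_force: [-0.3, 0.1, 0.0]
opening: 34.1
grasp_force: 0.0
```

Emit:
{"name": "play_rows", "arguments": {"targets": [[0, 0, -10, 0, 0, 0, 160], [0, 0, -25, 0, 0, 0, 160], [0, 0, -50, 0, 0, 0, 160], [0, 0, -90, 0, 0, 0, 160], [0, 0, -130, 0, 0, 0, 160], [0, 0, -130, 0, 0, 0, 160], [0, 0, -130, 0, 0, 0, 160]]}}

```text
t: 17.45
ee_pos: [513.0, 64.6, 156.6]
orientation: [-3.14, 0.103, -0.004]
contact_force: [-1.1, -0.6, -0.3]
opening: 34.3
grasp_force: 0.0
```

Run:
```python
from h2 import *
from rig import env
w=env.get_image("wrist"); s=env.get_image("side")
a=cv2.resize(w["img"][110:235,230:430],None,fx=3,fy=3,interpolation=2); b=cv2.resize(s["img"][140:260,180:380],None,fx=3,fy=2.2,interpolation=2)
cv2.imwrite("pics/f.png",np.vstack([a[:330],b[:264]])[:,:,::-1])
rz=w["range_z"]; K=w["K"]; M=R.from_rotvec(w["rotation"]).as_matrix()
v,u=np.mgrid[0:400,0:640]; P=np.stack([(u-K[0,2])/K[0,0]*rz,(v-K[1,2])/K[1,1]*rz,rz],-1)@M.T+w["eye"]
def z(x,y,r=3): 
    m=(np.hypot(P[...,0]-x,P[...,1]-y)<r)&(rz>0); return m.sum(),np.median(P[...,2][m]) if m.any() else None
print("disc far side",z(526,64),"left",z(513,77),"right",z(513,52),"gauge top",z(543,63),z(510,42))
```

```text
disc far side (np.int64(25), np.float64(22.053308132369352)) left (np.int64(24), np.float64(21.859473315803257)) right (np.int64(23), np.float64(21.992276899527837)) gauge top (np.int64(407), np.float64(238.82904563315913)) (np.int64(31), np.float64(21.95334925937442))
```

View pics/f.png

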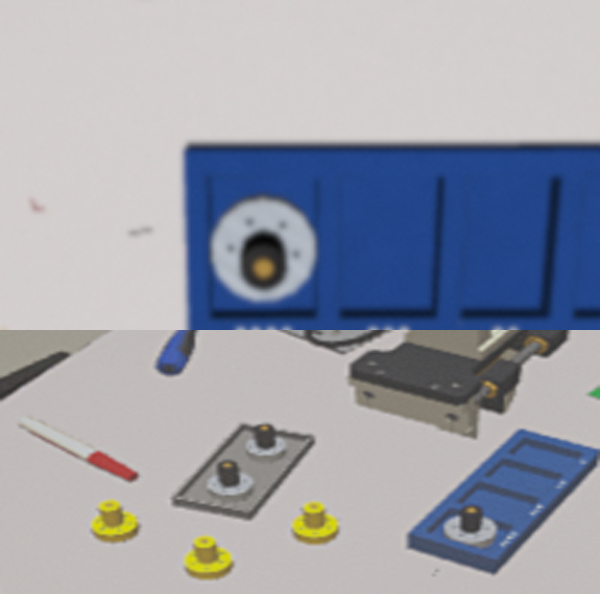

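The wheel sits in the four-dot slot (crop (263,248)), its disc filling the width and level with the gauge top at 22 mm on three sides. The tray wheels haven't moved and the gripper is clear.

```bash
python3 -c "
from rig import env
print(env.sign_off())"
```

```text
the job is handed in; nothing more can be done
None
```

The wheel was stopped at the top of slots 1, 2 and 3 (10 N at most) and slid freely into slot 4, where I left it flat on the floor with its disc flush and the gripper clear; the job is handed in at about 17.5 s.

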